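# Put the scanner battery on charge past the sprung dust flap

### The job

Put the tall slim battery pack on charge: stand it upright in the charger's well, pushing the sprung dust flap open with the pack and keeping it open as you slide the pack down, until the pack meets the sprung contacts at the bottom. Press it firmly but gently onto the contacts, so that they go down at least half of their travel, then let go and leave the pack standing upright on them. Leave everything else on the bench where it is.

Things in the scene. Friction and masses are not known exactly. Their poses are not given: they have to be found in the camera images.
- tall_pack: The battery pack to charge: black plastic slab, 28 mm thick (x), 64 mm wide (y), 140 mm tall (z), about 0.22 kg, grey band near its top, pale label on its sides. Origin: centre of its foot; it stands upright on the bench. May go in either way round. Grip it across the 28 mm, fingertips at most 35 mm below its top, so that they stay above the charger.
- charger: Charger fixed to the bench: grey box 130 (x) x 110 (y) x 110 mm tall. Origin: centre of its underside. In its top one upright well, 42 mm (x, from -11 to +31 mm) by 70 mm (y), bevelled for 10 mm at its +x and both y sides, shut by the flap. Neither pack nor fingers may press on any part of it with more than 25 N.
- well (a point): Where the tall pack's centre line should go down: level with the charger's top (110 mm up), mid-well in y, at x = +15 mm in the charger's frame, so that the pack, its 28 mm along the charger's x, passes 2 mm off the far (+x) wall, with 3 mm of play on either side in y. Axes as the charger's, z up.
- flap (a joint): Angle of the sprung flap, rad: 0 shut (level, 12 mm below the charger's top), 1.45 hanging. Metal plate 38 (x) x 66 mm, hinged on the mouth's near (-x) edge, free edge swings down. A pack pushed down on it meets some 2 to 7 N until its foot is about 50 mm below the charger's top; then the flap's edge just presses on its near face (2 N; the drag may hold up the pack) and stays at about 1.2 rad.
- contacts (a joint): How far the brass contact plate at the well's bottom is pressed down on its springs, m: 0 free, 0.005 at its stop. 2000 N/m: 2.5 mm takes 6 N, the stop 11 N; the pack's weight alone gives about 1 mm. The free plate's top is somewhere from 18 to 46 mm above the charger's underside (64 to 92 mm below its top), hidden and not measured: it must be felt for.
- short_pack: Another battery pack, not for this charger: lower and fatter, 44 x 84 x 80 mm tall, standing on the bench. Origin: centre of its foot. Leave it alone. It and the tall pack stand on the robot's left of the charger, in either order.
- tape: Cardboard tape core lying flat, 100 mm across, 48 mm tall. Leave alone.
- carton: Small carton, 100 x 150 x 70 mm tall. Leave alone.
- oil: Grey plastic oil bottle, 72 mm across, 200 mm tall. Leave alone.
- filter: White oil filter can, 76 mm across, 82 mm tall. Leave alone.
- driver: Screwdriver lying on the bench. Leave alone.
There are look-alikes about, which are no part of the job. Leave any purple or turquoise look-alike of the tall_pack alone.

How it is judged:
By the outcome, as a careful person would: the job done as asked, in the order asked, and still so for the second after the job is handed in, with the robot touching nothing.
It also fails if it takes over 48 s, if anything falls off the work surface, if the arm or the gripper's body presses on something with over 40 N, if the wrist force passes 120 N, or if a joint passes its speed limit or range.

### The arm

A 7-joint arm with a two-finger parallel gripper is mounted at the origin on the work surface. World frame = base frame: x ahead of the robot, y to its left, z up, the work surface at z = 0. Lengths are in m, angles in rad, forces in N, time in s.
With the tool pointing down it reaches from about 0.425 to 0.825 m from the base axis. Payload 3.6 kg.
Tool frame: the origin (TCP) lies at the very end of the fingers, on their centre line; the grasp point (between the pads) lies 19 mm behind it; z points along the fingers, y is the line along which they close (so a half turn about z gives the same grasp; the last joint's range is limited). The gripper opens to 85 mm and grips with 20 to 120 N. Pads are 22 mm wide; open, the fingers measure 114 mm over their backs; the gripper's body (76 mm by 85 mm) begins 54 mm behind the grasp point. The pads swing forward as they close: fully open they stand 13 mm farther back than shut.
Start: joints at [-1.135, 0.615, -0.013, 1.423, 0.008, 1.103, -0.04], TCP at [0.29, 0.582, 0.231] pointing down, gripper open.
Joint ranges: [-3.12, 3.12], [-0.3, 2.06], [-1.34, 1.32], [0.26, 2.42], [-1.36, 4.5], [0.01, 1.98], [-2.84, 2.84]. Speed limits (rad/s): [2.79, 2.79, 3.14, 3.14, 3.14, 3.14, 3.14].

### API

Orientations are given as a 3x3 rotation matrix whose columns are the frame's x, y, z axes.
In Python, from station import arm, viewer gives the robot as it stands. The module is installed in compiled form; this text tells all that it offers.
- The arm moves only by the tool move_arm, never from a script. Its argument "plan" is a list of rows, each a list of 2 entries, a list of its own where there are three numbers: the shift along the tool's x, y, z as a fraction of full scale, then the turn about the tool's z as a fraction of full scale. A call has 1 to 20 rows; each row shifts and turns the commanded pose from where the row before left it, along the tool's axes as they then stand; what a row does not reach is not made up. Full scale, the value 1, is 1 m for a shift and 6 degrees for a turn. A row lasts 1/8 s, in which the tool goes at most 62.5 mm and 10.7 degrees, less where a joint would pass 70% of its speed; a pose out of reach is approached as far as the arm can. A call with a number of a shift or a turn outside -1 to 1 is refused whole. A call with a gripper value outside its range is refused whole. "jaw" is the closure, from -1 (fully open) to 1 (shut), set as the call begins (left out, the last holds). The fingers move at their own pace and stop on an object; "force" is the grip in N (left out, the last holds). Time passes only in rows, so rows that do not move let the fingers close. It gives the time, the measured TCP pose, the force, the opening and the grip force at its end, in the units of the state.
- arm.observe(): the state, without advancing time (a new reading comes with each control period).
- viewer.grab_frame(name): name is "side" or "top"; returns the picture (400x640x3 uint8, red, green, blue); there is no depth.
- viewer.camera_info(name): a dict with "fx", "fy", "cx", "cy" (pixels), "T" (4x4, takes a point from camera to world coordinates). Camera axes: x right, y up, looking along -z (the intrinsics and any distortion apply to the point x, -y, -z); pixel columns grow to the right and rows downward; lengths in m; the calibration is good to about 2 mm. A picture is of the moment at which its call begins. camera_info takes no time and is no camera call.
- arm.job_done(): hands the job in; it is judged then, once.
The state is a dict: "time_s": time; "qpos": joint angles; "qvel": joint speeds; "joint_efforts": joint torques, N m; "ee_pos": TCP position; "tcp_rot": TCP orientation; "wrist_force": force on the tool from outside, world axes, zero at the start; "torque": the same for the moment, N m; "opening": opening from 0.0 (shut) to 1.0 (fully open); "grasp_force": force on a finger pad.
Only numpy, scipy, OpenCV 4.12 (cv2) and the standard library are available. Lean on these libraries where they do the work, as an engineer would, in place of code of your own. Each camera call takes 0.05 s, during which the arm holds its last target. There are 200 camera calls.

## Working session

There is one attempt and no reset: what is moved stays moved. The work goes in short steps, Python scripts to look and compute and a tool call to move; the robot and the scene stay as the last step left them, time stands still between calls to the robot, and variables do not carry over. Pictures are saved under pics/ and viewed, at most 10 in all, crops included, and the job is handed in when it is done.

Besides the shell and the picture viewer there is one more tool, called after "Request:" as name(argument=value, ...) on one line, values as JSON. move_arm: Moves the arm, as the interface text tells. Its arguments: {"type":"object","properties":{"plan":{"type":"array"},"jaw":{"type":"number"},"force":{"type":"number"}},"required":["plan"]}

```bash
mkdir -p pics
python3 - <<'E'
from station import arm, viewer
import cv2
for n in("top","side"):
    cv2.imwrite(f"pics/{n}0.png",viewer.grab_frame(n)[:,:,::-1])
    i=viewer.camera_info(n);print(n,{k:i[k] for k in i})
s=arm.observe();print(s["time_s"],s["ee_pos"],s["tcp_rot"],s["wrist_force"],s["opening"])
E
```

```text
top {'fx': 492.30145637120575, 'fy': 492.30145637120575, 'cx': 320.1730350165396, 'cy': 196.65107100726388, 'T': array([[ 0.00974184,  0.98520693, -0.17109182,  0.26553951],
       [-0.99993966,  0.01046661,  0.00333461, -0.04331173],
       [ 0.00507603,  0.17104901,  0.98524945,  1.5493425 ],
       [ 0.        ,  0.        ,  0.        ,  1.        ]])}
side {'fx': 422.1958690668029, 'fy': 422.1958690668029, 'cx': 319.7195918663258, 'cy': 196.48112715106015, 'T': array([[ 0.95328364,  0.1897235 , -0.23506443,  0.24949544],
       [-0.30192906,  0.62275204, -0.72181628, -0.84599536],
       [ 0.00944134,  0.75906844,  0.65094237,  0.84673798],
       [ 0.        ,  0.        ,  0.        ,  1.        ]])}
0.1 [0.2892689  0.58129783 0.23023368] [[-8.95309843e-01  4.45442661e-01 -1.05891147e-03]
 [ 4.45443919e-01  8.95307307e-01 -2.13098146e-03]
 [-1.17887498e-06 -2.37957435e-03 -9.99997169e-01]] [-0.2062826   0.1687521   0.04215915] 1.0001294505036848
```

View pics/top0.png

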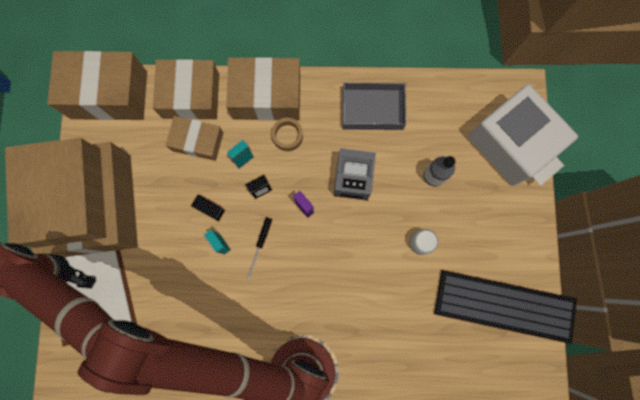

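View pics/side0.png

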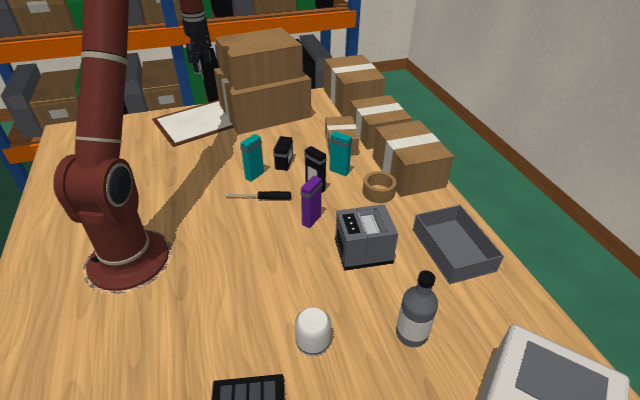

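The top view has two black candidates, at (208,207) and (259,186). The turquoise look-alikes are at (240,153) and (216,241), and the purple one is at (303,204). In the side view the black ones are at (284,152) and (315,170). The charger is at top (355,174), side (367,238). Next I'll take close crops.

Run:
```python
import cv2
a=cv2.imread("pics/top0.png")[140:230,185:325];cv2.imwrite("pics/c1.png",cv2.resize(a,None,fx=5.5,fy=5.5,interpolation=cv2.INTER_CUBIC))
a=cv2.imread("pics/side0.png")[125:275,230:410];cv2.imwrite("pics/c2.png",cv2.resize(a,None,fx=4,fy=4,interpolation=cv2.INTER_CUBIC))
a=cv2.imread("pics/top0.png")[140:210,320:390];cv2.imwrite("pics/c3.png",cv2.resize(a,None,fx=8,fy=8,interpolation=cv2.INTER_CUBIC))
```

```text
(no output)
```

View pics/c1.png

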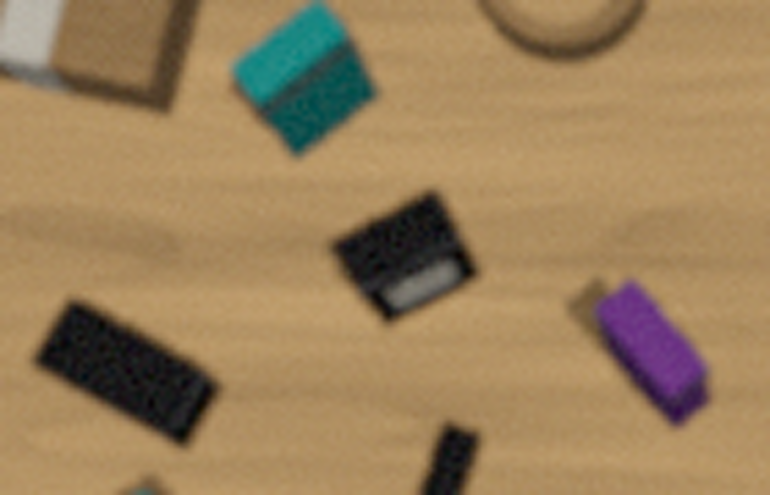

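View pics/c2.png

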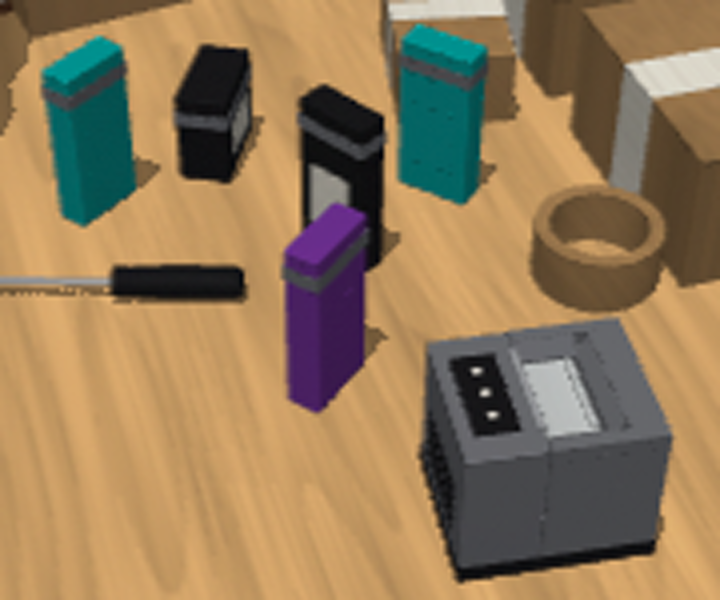

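View pics/c3.png

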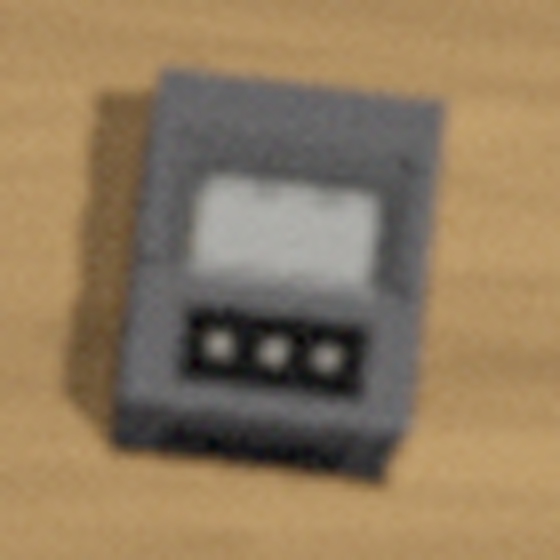

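The right one is the slim black pack, at top (259,186), side (315,170). The block at top (208,207) is the fatter short pack. The charger's LED panel is on its -x side, nearest the robot. Now I'll fit the poses.

```bash
cat > h.py <<'E'
import numpy as np
from station import arm, viewer
from scipy.optimize import least_squares
def proj(n,P):
    i=viewer.camera_info(n);T=i["T"];c=(np.atleast_2d(P)-T[:3,3])@T[:3,:3]
    return np.c_[i["cx"]+i["fx"]*c[:,0]/-c[:,2], i["cy"]+i["fy"]*-c[:,1]/-c[:,2]]
def pts(p,L): # pose x,y,yaw
    c,s=np.cos(p[2]),np.sin(p[2]);L=np.array(L,float)
    return np.c_[p[0]+c*L[:,0]-s*L[:,1],p[1]+s*L[:,0]+c*L[:,1],L[:,2]]
def fit(obs,p0): # obs: (view, local, pixel)
    f=lambda p:np.concatenate([(proj(v,pts(p,[l]))[0]-u) for v,l,u in obs])
    r=least_squares(f,p0,loss="soft_l1");return r.x,r.fun.reshape(-1,2).round(1).tolist() 
def px(c,k,o): return (np.array(c)+.5)/k-.5+np.array(o)
E
python3 - <<'E'
from h import *
T1=lambda a,b:px((a,b),5.5,(185,140)); S=lambda a,b:px((a,b),4,(230,125)); T3=lambda a,b:px((a,b),8,(320,140))
def ray0(n,u,z):
    r=least_squares(lambda q:proj(n,[q[0],q[1],z])[0]-u,[.5,0]);return r.x
print("tapprox",ray0("top",T1(395,245),.14),"sideapprox",ray0("side",S(342,108),.14))
a,b,h=.014,.032,.14
p0=ray0("top",T1(395,245),.14)
# face with label faces robot(-x) side; local -x = label face
obs=[("top",(a,b,h),T1(333,245)),("top",(a,-b,h),T1(432,192)),("top",(-a,-b,0),T1(475,272)),("top",(-a,b,0),T1(388,322)),
("side",(a,b,h),S(322,86)),("side",(a,-b,h),S(384,118)),("side",(-a,-b,h),S(362,132)),("side",(-a,b,h),S(301,98))]
for y in(0.5,-.5): print(fit(obs,[*p0,y]))
A,B,H=.065,.055,.11
p0=ray0("top",T3(280,250),.11)
ob=[("top",(A,B,H),T3(165,70)),("top",(A,-B,H),T3(442,102)),("top",(-A,-B,0),T3(382,482)),("top",(-A,B,0),T3(112,447)),
("side",(-A,B,H),S(428,343)),("side",(A,B,H),S(620,320)),("side",(A,-B,H),S(670,435)),("side",(-A,-B,H),S(467,463)),("side",(-A,-B,0),S(462,578)),("side",(A,-B,0),S(655,548))]
q,r=fit(ob,[*p0,0]);print(q,r,"well",pts(q,[(.015,0,.11)]))
print("purple",ray0("top",T1(650,340),.14),"short",ray0("top",T1(125,365),.08),"teal",ray0("top",T1(295,55),.14))
E
```

```text
tapprox [0.54534483 0.13824179] sideapprox [0.55286769 0.13440408]
(array([0.55246872, 0.137623  , 0.540671  ]), [[-0.4, -1.0], [0.8, -2.2], [1.9, 0.2], [0.3, 1.1], [-0.3, -1.1], [0.4, -0.9], [-0.4, -0.3], [-1.4, -0.2]])
(array([0.55246872, 0.137623  , 0.54067165]), [[-0.4, -1.0], [0.8, -2.2], [1.9, 0.2], [0.3, 1.1], [-0.3, -1.1], [0.4, -0.9], [-0.4, -0.3], [-1.4, -0.2]])
[ 0.59826489 -0.15349533 -0.11246675] [[-0.3, -1.5], [1.2, -1.2], [0.5, -0.5], [0.1, -0.3], [-0.7, -0.6], [-0.5, -1.0], [0.8, -0.3], [-0.2, -0.1], [-1.1, 0.8], [-0.9, 1.1]] well [[ 0.61317012 -0.15517877  0.11      ]]
purple [0.49573529 0.00224454] short [0.48860359 0.29177839] teal [0.6487035  0.19519222]
```

Request:
move_arm(plan=[[[-0.0223,-0.0448,0],0],[[-0.0223,-0.0448,0],0],[[-0.0223,-0.0448,0],0],[[-0.0223,-0.0448,0],0],[[0,0,0],0.905],[[0,0,0],0.905],[[0,0,0],0.905],[[0,0,0],0.905],[[0,0,0],0.905],[[0,0,0],0.905],[[-0.049,0.014,0],0],[[-0.049,0.014,0],0],[[-0.049,0.014,0],0],[[-0.049,0.014,0],0],[[-0.049,0.014,0],0],[[-0.049,0.014,0],0],[[-0.049,0.014,0],0],[[0,0,0],0]], jaw=-1)

```text
time_s: 2.35
ee_pos: [0.5526, 0.1327, 0.2307]
tcp_rot: [[-0.507, 0.862, 0.001], [0.862, 0.507, -0.004], [-0.004, -0.001, -1.0]]
wrist_force: [-0.6, 0.4, 0.8]
opening: 1.0
grasp_force: 0.0
```

```bash
cat >> h.py <<'E'
def to(x,y,z=None,yaw=None):
    s=arm.observe();R=s["tcp_rot"];d=np.array([x,y,s["ee_pos"][2] if z is None else z])-s["ee_pos"]
    ya=np.arctan2(R[1,1],R[0,1])
    print("t",s["time_s"],"pos",s["ee_pos"].round(4),"yaw",round(np.degrees(ya),2),"tool shift",(R.T@d).round(4),"turn",None if yaw is None else round(-np.degrees(yaw-ya)/6,3),"F",np.round(s["wrist_force"],2),"M",np.round(s["torque"],2),"op",s["opening"],"g",s["grasp_force"])
E
python3 - <<'E'
from h import *
import cv2
to(.5525,.1376,.112,.5407)
a=viewer.grab_frame("side")[:,:,::-1][105:215,250:410];cv2.imwrite("pics/c4.png",cv2.resize(a,None,fx=5,fy=5,interpolation=cv2.INTER_CUBIC))
E
```

```text
t 2.35 pos [0.5526 0.1327 0.2307] yaw 30.46 tool shift [0.0047 0.0025 0.1187] turn -0.086 F [-0.62  0.43  0.77] M [ 0.04  0.01 -0.04] op 1.0002738968669418 g 0.0
```

View pics/c4.png

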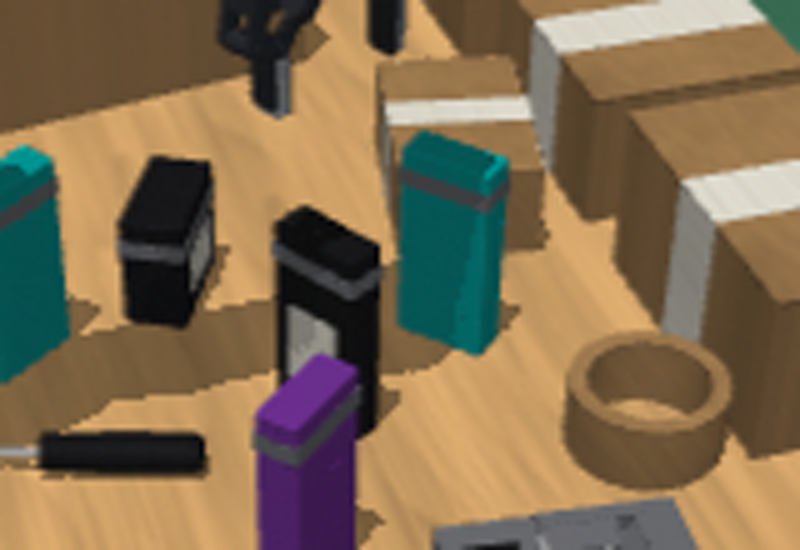

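Run:
```python
from h import *
T1=lambda a,b:px((a,b),5.5,(185,140)); S=lambda a,b:px((a,b),5,(250,105))
a,b,h=.014,.032,.14
obs=[("top",(a,b,h),T1(333,245)),("top",(a,-b,h),T1(432,192)),("top",(-a,-b,0),T1(475,272)),("top",(-a,b,0),T1(388,322)),
("side",(a,b,h),S(300,206)),("side",(a,-b,h),S(380,242)),("side",(-a,-b,h),S(349,273)),("side",(-a,b,h),S(275,238)),("side",(-a,-b,0),S(362,438)),("side",(a,-b,0),S(380,415))]
q,r=fit(obs,[.55,.137,.54]);print(q,r)
to(q[0],q[1],.112,q[2])
# predicted purple etc. irrelevant; corners of fit
print(((proj("side",pts(q,[(a,b,h),(a,-b,h),(-a,-b,h),(-a,b,h),(-a,-b,0),(a,-b,0)]))-[250,105])*5).round())
```

```text
[0.5526108  0.13836487 0.58739845] [[-0.6, -0.5], [0.1, -2.6], [1.7, -0.3], [0.5, 1.4], [-0.3, -0.8], [0.5, -0.2], [0.8, -2.1], [-1.3, -3.1], [-2.3, 1.9], [-0.3, 2.0]]
t 2.4 pos [0.5507 0.1359 0.2306] yaw 30.71 tool shift [0.0012 0.0031 0.1186] turn -0.491 F [-0.57  0.78  0.14] M [ 0.03 -0.01 -0.03] op 1.0009575821849586 g 0.0
[[297. 200.]
 [381. 239.]
 [351. 260.]
 [266. 220.]
 [348. 445.]
 [376. 423.]]
```

Request:
move_arm(plan=[[[0.001,0.003,0.03],-0.25],[[0,0,0.03],0],[[0,0,0.03],0],[[0,0,0.0285],0],[[0,0,0],0],[[0,0,0],0]])

```text
time_s: 3.15
ee_pos: [0.5523, 0.1415, 0.1137]
tcp_rot: [[-0.538, 0.843, 0.001], [0.843, 0.538, 0.001], [0.0, 0.001, -1.0]]
wrist_force: [-0.0, 0.5, 0.8]
opening: 0.998
grasp_force: 0.0
```

Request:
move_arm(plan=[[[0,0,0],0],[[0,0,0],0],[[0,0,0],0],[[0,0,0],0],[[0,0,0],0],[[0,0,0],0],[[0,0,0],0],[[0,0,0],0]], jaw=1, force=45)

```text
time_s: 4.15
ee_pos: [0.5521, 0.1402, 0.1134]
tcp_rot: [[-0.537, 0.844, -0.0], [0.844, 0.537, -0.0], [-0.0, -0.0, -1.0]]
wrist_force: [-1.4, -0.9, 5.8]
opening: 0.322
grasp_force: 43.8
```

Request:
move_arm(plan=[[[0,0,-0.02],0],[[0,0,-0.045],0],[[0,0,-0.05],0],[[0,0,-0.05],0],[[0,0,0],0.927],[[0,0,0],0.927],[[0,0,0],0.927],[[0,0,0],0.927],[[0,0,0],0.927],[[0,0,0],0.927],[[0,0,0],0.927],[[-0.03,0.01,0],0],[[-0.05,0.016,0],0],[[-0.05,0.016,0],0],[[-0.05,0.016,0],0],[[-0.05,0.016,0],0],[[-0.036,0.01,0],0],[[-0.02,0.01,0],0],[[0,0,0],0],[[0,0,0],0]])

```text
time_s: 6.65
ee_pos: [0.6131, -0.1524, 0.2769]
tcp_rot: [[0.111, 0.994, -0.002], [0.994, -0.111, 0.002], [0.002, -0.002, -1.0]]
wrist_force: [1.3, 0.7, -2.5]
opening: 0.322
grasp_force: 44.2
```

Run:
```python
from h import *
import cv2
to(.6132,-.1552,None,-.1125)
f=viewer.grab_frame("side")[:,:,::-1]
a=cv2.resize(f[110:280,310:420],None,fx=3.5,fy=3.5,interpolation=cv2.INTER_CUBIC)
g=viewer.grab_frame("top")[:,:,::-1];b=cv2.resize(g[135:205,325:385],None,fx=6.5,fy=6.5,interpolation=cv2.INTER_CUBIC)
c=np.zeros((595,780,3),np.uint8);c[:,:385]=a;c[:455,390:780]=b;cv2.imwrite("pics/c5.png",c)
```

```text
t 6.65 pos [ 0.6131 -0.1524  0.2769] yaw -6.37 tool shift [-0.0028  0.0004 -0.    ] turn 0.012 F [ 1.31  0.75 -2.52] M [ 0.01 -0.01  0.02] op 0.3222024859139131 g 44.16237669270231
```

View pics/c5.png

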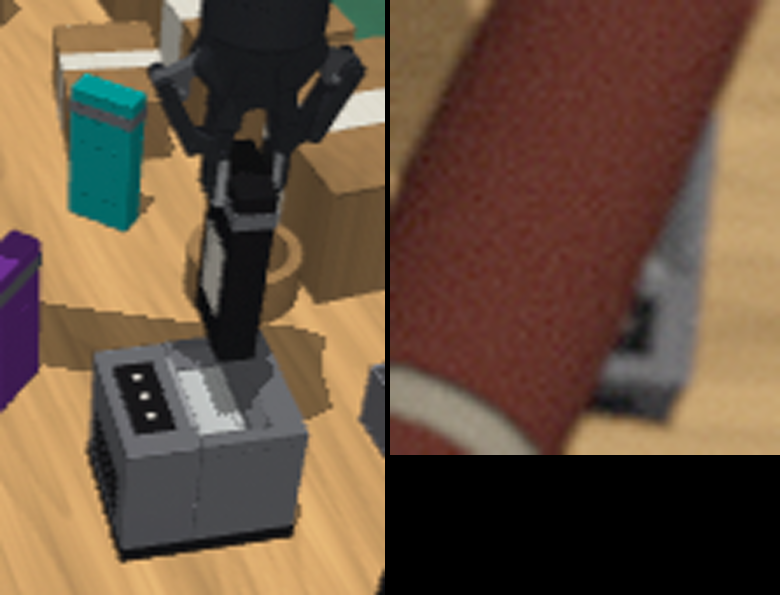

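Run:
```python
from h import *
S=lambda a,b:px((a,b),3.5,(310,110)); S2=lambda a,b:px((a,b),4,(230,125)); T3=lambda a,b:px((a,b),8,(320,140))
z=.1635;a,b=.014,.032
q,r=fit([("side",(-a,-b,z),S(220,359)),("side",(a,-b,z),S(258,354)),("side",(-a,b,z),S(197,309))],[.613,-.152,-.11]);print("pack",q,r)
print(((proj("side",pts([.613,-.1524,-.111],[(-a,-b,z),(a,-b,z),(-a,b,z)]))-[310,110])*3.5).round())
A,B,H=.065,.055,.11
so=[("side",(-A,B,H),S2(428,343)),("side",(A,B,H),S2(620,320)),("side",(A,-B,H),S2(670,435)),("side",(-A,-B,H),S2(467,463)),
("side",(-A,B,H),S(93,353)),("side",(A,-B,H),S(307,432)),("side",(-A,-B,0),S(122,558)),("side",(A,-B,0),S(292,533)),("side",(-A,-B,H),S(117,458))]
q,r=fit(so,[.6,-.153,-.11]);print("side only",q,r,pts(q,[(.015,0,H)]))
wt=[("top",(-.011,.033,.098),T3(192,270)),("top",(-.011,-.033,.098),T3(375,285)),("top",(.027,.033,.098),T3(203,173)),("top",(.027,-.033,.098),T3(380,190)),
("top",(A,B,H),T3(165,70)),("top",(A,-B,H),T3(442,102)),("top",(-A,-B,0),T3(382,482)),("top",(-A,B,0),T3(112,447))]
q,r=fit(wt,[.6,-.153,-.11]);print("top",q,r,pts(q,[(.015,0,H)]))
```

```text
pack [ 0.61673769 -0.15144467 -0.13355354] [[-0.1, 0.4], [0.4, 0.5], [-0.3, -2.5]]
[[215. 361.]
 [255. 356.]
 [189. 301.]]
side only [ 0.59823116 -0.15406265 -0.1185452 ] [[-0.5, -0.6], [-0.3, -0.8], [0.8, -0.0], [-0.3, -0.1], [-0.1, -0.7], [0.6, 0.3], [-0.6, 0.9], [-0.6, 1.0], [3.0, -0.2]] [[ 0.61312589 -0.15583666  0.11      ]]
top [ 0.5968519  -0.15281562 -0.10924803] [[0.2, 0.1], [-0.9, 0.8], [0.2, 0.1], [-0.2, 0.5], [-0.6, -1.0], [1.0, -0.8], [0.4, -0.1], [-0.1, 0.2]] [[ 0.61176247 -0.15445108  0.11      ]]
```

Held pack's foot is about (0.616,-0.151) in the side view, and the well is at (0.613,-0.1555). I'll correct by about 2 mm in -x and 3.5 mm in -y, then go down slowly.

Request:
move_arm(plan=[[[-0.0037,-0.0016,0],0],[[0,0,0.02],0],[[0,0,0.02],0],[[0,0,0.006],0],[[0,0,0.005],0],[[0,0,0.005],0],[[0,0,0.005],0],[[0,0,0.005],0],[[0,0,0],0]])

```text
time_s: 7.88
ee_pos: [0.6125, -0.1566, 0.2125]
tcp_rot: [[0.112, 0.994, 0.003], [0.994, -0.112, 0.002], [0.002, 0.003, -1.0]]
wrist_force: [-0.4, 1.5, 0.9]
opening: 0.32
grasp_force: 43.9
```

Run:
```python
from h import *
to(.6112,-.1555,None,-.1125)
```

```text
t 7.875 pos [ 0.6125 -0.1566  0.2125] yaw -6.4 tool shift [ 0.0009 -0.0014 -0.    ] turn 0.007 F [-0.38  1.46  0.9 ] M [ 0.6  -0.24  0.07] op 0.320413077558543 g 43.862575415369065
```

Request:
move_arm(plan=[[[0,0,0],0],[[0,0,0],0]])

```text
time_s: 8.12
ee_pos: [0.6125, -0.1569, 0.2124]
tcp_rot: [[0.112, 0.994, 0.003], [0.994, -0.112, 0.001], [0.001, 0.003, -1.0]]
wrist_force: [2.5, 2.5, 1.8]
opening: 0.324
grasp_force: 43.7
```

Run:
```python
from h import *
import cv2
to(.6112,-.1555,None,-.1125)
f=viewer.grab_frame("side")[:,:,::-1]
cv2.imwrite("pics/c6.png",cv2.resize(f[150:280,310:420],None,fx=4.5,fy=4.5,interpolation=cv2.INTER_CUBIC))
```

```text
t 8.125 pos [ 0.6125 -0.1569  0.2124] yaw -6.42 tool shift [ 0.0013 -0.0014 -0.    ] turn 0.004 F [2.48 2.54 1.82] M [ 0.82 -0.57  0.06] op 0.3235085676597789 g 43.68611545311978
```

View pics/c6.png

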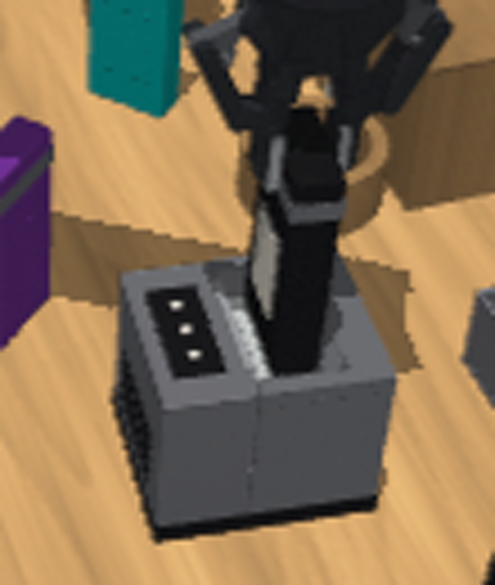

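Run:
```python
from h import *
S=lambda a,b:px((a,b),4.5,(310,150))
a,b=.014,.032
s=arm.observe();x,y,z=s["ee_pos"];f=z-.1134
I=lambda P:((proj("side",P)-[310,150])*4.5).round().tolist()
print("pack top +/-x,-y corners",I(pts([x,y,-.112],[(-a,-b,f+.14),(a,-b,f+.14),(-a,b,f+.14)])),"foot",I(pts([x,y,-.112],[(-a,-b,f),(a,-b,f)])))
c=[.598,-.1537,-.1125]
print("charger top",I(pts(c,[(-.065,.055,.11),(.065,.055,.11),(.065,-.055,.11),(-.065,-.055,.11)])))
for w in(.035,.045):print("mouth",w,I(pts(c,[(-.011,w,.11),(.031,w,.11),(.031,-w,.11),(-.011,-w,.11)])))
```

```text
pack top +/-x,-y corners [[292.0, 180.0], [346.0, 174.0], [257.0, 104.0]] foot [[268.0, 376.0], [317.0, 370.0]]
charger top [[117.0, 269.0], [333.0, 242.0], [395.0, 374.0], [162.0, 406.0]]
mouth 0.035 [[216.0, 281.0], [287.0, 272.0], [324.0, 357.0], [250.0, 367.0]]
mouth 0.045 [[212.0, 269.0], [282.0, 260.0], [330.0, 369.0], [255.0, 380.0]]
```

Request:
move_arm(plan=[[[0.002,0,0],0],[[0,0,0.003],0],[[0,0,0.003],0],[[0,0,0.003],0],[[0,0,0],0]])

```text
time_s: 8.8
ee_pos: [0.6115, -0.1559, 0.2025]
tcp_rot: [[0.113, 0.994, -0.0], [0.994, -0.113, -0.0], [-0.0, -0.0, -1.0]]
wrist_force: [1.8, 3.0, 2.7]
opening: 0.321
grasp_force: 43.8
```

Run:
```python
from h import *
to(.6112,-.1555,None,-.1125)
```

```text
t 8.8 pos [ 0.6115 -0.1559  0.2025] yaw -6.47 tool shift [ 0.0004 -0.0004 -0.    ] turn -0.003 F [1.77 3.01 2.69] M [ 0.59 -0.57  0.06] op 0.32079479788072435 g 43.84945852583314
```

Request:
move_arm(plan=[[[0.0015,0,0.004],0],[[0,0,0.004],0],[[0,0,0.004],0],[[0,0,0.004],0],[[0,0,0],0]])

```text
time_s: 9.43
ee_pos: [0.6112, -0.1547, 0.1856]
tcp_rot: [[0.113, 0.994, -0.002], [0.994, -0.113, -0.0], [-0.001, -0.002, -1.0]]
wrist_force: [2.3, 0.6, -2.6]
opening: 0.325
grasp_force: 43.3
```

Run:
```python
from h import *
to(.6112,-.1555,None,-.1125)
```

```text
t 9.425 pos [ 0.6112 -0.1547  0.1856] yaw -6.49 tool shift [-0.0008  0.0001  0.    ] turn -0.007 F [ 2.32  0.62 -2.58] M [ 0.05 -0.91  0.1 ] op 0.32478196038305795 g 43.33468007943864
```

Request:
move_arm(plan=[[[0,0,0.004],0],[[0,0,0.004],0],[[0,0,0.004],0],[[0,0,0.004],0],[[0,0,0.004],0],[[0,0,0],0]])

```text
time_s: 10.18
ee_pos: [0.6114, -0.1544, 0.166]
tcp_rot: [[0.113, 0.994, -0.001], [0.994, -0.113, -0.0], [-0.0, -0.001, -1.0]]
wrist_force: [1.6, -0.8, -4.3]
opening: 0.32
grasp_force: 43.4
```

Run:
```python
from h import *
to(.6112,-.1555,None,-.1125)
```

```text
t 10.175 pos [ 0.6114 -0.1544  0.166 ] yaw -6.48 tool shift [-0.0011 -0.0001  0.    ] turn -0.005 F [ 1.63 -0.78 -4.29] M [-0.13 -0.87  0.12] op 0.32029608984281177 g 43.41831581229144
```

Request:
move_arm(plan=[[[0,0,0.003],0],[[0,0,0.003],0],[[0,0,0],0]])

```text
time_s: 10.55
ee_pos: [0.6115, -0.1544, 0.1605]
tcp_rot: [[0.113, 0.994, -0.001], [0.994, -0.113, -0.0], [-0.0, -0.001, -1.0]]
wrist_force: [2.8, -0.5, -2.6]
opening: 0.322
grasp_force: 43.7
```

Request:
move_arm(plan=[[[0,0,0.002],0],[[0,0,0.002],0],[[0,0,0],0]])

```text
time_s: 10.92
ee_pos: [0.6116, -0.1544, 0.1566]
tcp_rot: [[0.113, 0.994, -0.0], [0.994, -0.113, -0.0], [-0.0, -0.0, -1.0]]
wrist_force: [2.1, -0.3, -2.0]
opening: 0.325
grasp_force: 43.8
```

Request:
move_arm(plan=[[[0,0,0.002],0],[[0,0,0.002],0],[[0,0,0],0]])

```text
time_s: 11.3
ee_pos: [0.612, -0.1547, 0.1534]
tcp_rot: [[0.113, 0.994, 0.001], [0.994, -0.113, -0.0], [-0.0, 0.001, -1.0]]
wrist_force: [1.6, -0.6, 2.1]
opening: 0.323
grasp_force: 44.4
```

Request:
move_arm(plan=[[[0,0,0.001],0],[[0,0,0.001],0],[[0,0,0],0],[[0,0,0],0]])

```text
time_s: 11.8
ee_pos: [0.612, -0.1547, 0.1517]
tcp_rot: [[0.113, 0.994, 0.001], [0.994, -0.113, -0.001], [-0.0, 0.001, -1.0]]
wrist_force: [0.1, -0.6, 5.8]
opening: 0.326
grasp_force: 44.9
```

Run:
```python
from h import *
to(.6112,-.1555,None,-.1125)
```

```text
t 11.8 pos [ 0.612  -0.1547  0.1517] yaw -6.48 tool shift [-0.0009 -0.0007 -0.    ] turn -0.005 F [ 0.14 -0.57  5.78] M [-0.06 -0.24  0.05] op 0.3262102396860073 g 44.86792716475975
```

Request:
move_arm(plan=[[[0,0,0.0008],0],[[0,0,0],0],[[0,0,0],0],[[0,0,0],0]])

```text
time_s: 12.3
ee_pos: [0.6121, -0.1548, 0.1512]
tcp_rot: [[0.113, 0.994, 0.001], [0.994, -0.113, -0.001], [-0.0, 0.001, -1.0]]
wrist_force: [-0.0, -0.9, 5.9]
opening: 0.324
grasp_force: 45.0
```

Run:
```python
from h import *
to(.6112,-.1555,None,-.1125)
```

```text
t 12.3 pos [ 0.6121 -0.1548  0.1512] yaw -6.48 tool shift [-0.0008 -0.0008 -0.    ] turn -0.006 F [-0.01 -0.9   5.94] M [-0.06 -0.17  0.09] op 0.32406354725500885 g 45.02479934886651
```

Request:
move_arm(plan=[[[0,0,0.001],0],[[0,0,0],0],[[0,0,0],0]])

```text
time_s: 12.68
ee_pos: [0.6121, -0.1549, 0.1505]
tcp_rot: [[0.113, 0.994, 0.002], [0.994, -0.113, -0.001], [-0.0, 0.002, -1.0]]
wrist_force: [-0.4, 0.5, 7.2]
opening: 0.324
grasp_force: 45.2
```

Request:
move_arm(plan=[[[0,0,-0.002],0],[[0,0,-0.001],0],[[0,0,0],0],[[0,0,0],0]])

```text
time_s: 13.18
ee_pos: [0.612, -0.1546, 0.1522]
tcp_rot: [[0.113, 0.994, 0.001], [0.994, -0.113, -0.0], [-0.0, 0.001, -1.0]]
wrist_force: [1.6, -1.2, 4.8]
opening: 0.322
grasp_force: 44.4
```

Request:
move_arm(plan=[[[0,0,0],0],[[0,0,0],0],[[0,0,0],0],[[0,0,0],0],[[0,0,0],0],[[0,0,0],0]], jaw=-0.5)

```text
time_s: 13.92
ee_pos: [0.6117, -0.1543, 0.152]
tcp_rot: [[0.113, 0.994, -0.0], [0.994, -0.113, 0.0], [-0.0, -0.0, -1.0]]
wrist_force: [-0.1, -0.0, -0.1]
opening: 0.749
grasp_force: 0.0
```

Request:
move_arm(plan=[[[0,0,-0.01],0],[[0,0,-0.02],0],[[0,0,-0.03],0],[[0,0,-0.04],0],[[0,0,-0.04],0],[[0,0,0],0],[[0,0,0],0]])

```text
time_s: 14.8
ee_pos: [0.6113, -0.1542, 0.292]
tcp_rot: [[0.113, 0.994, -0.0], [0.994, -0.113, 0.0], [0.0, -0.0, -1.0]]
wrist_force: [-0.3, -0.1, -0.3]
opening: 0.75
grasp_force: 0.0
```

Run:
```python
from h import *
import cv2
to(.6112,-.1555,None,-.1125)
f=viewer.grab_frame("side")[:,:,::-1]
cv2.imwrite("pics/c7.png",cv2.resize(f[120:280,220:420],None,fx=3.7,fy=3.7,interpolation=cv2.INTER_CUBIC))
S=lambda P:((proj("side",P)-[220,120])*3.7).round().tolist()
for z in(.178,.186):print(S(pts([.612,-.155,-.1125],[(-.014,-.032,z),(.014,-.032,z),(.014,.032,z),(-.014,.032,z)])))
```

```text
t 14.8 pos [ 0.6113 -0.1542  0.292 ] yaw -6.47 tool shift [-0.0013  0.     -0.    ] turn -0.004 F [-0.28 -0.07 -0.31] M [-0.01  0.06 -0.04] op 0.7496663150235556 g 0.0
[[562.0, 331.0], [605.0, 326.0], [575.0, 263.0], [535.0, 268.0]]
[[564.0, 322.0], [606.0, 316.0], [577.0, 253.0], [536.0, 258.0]]
```

View pics/c7.png

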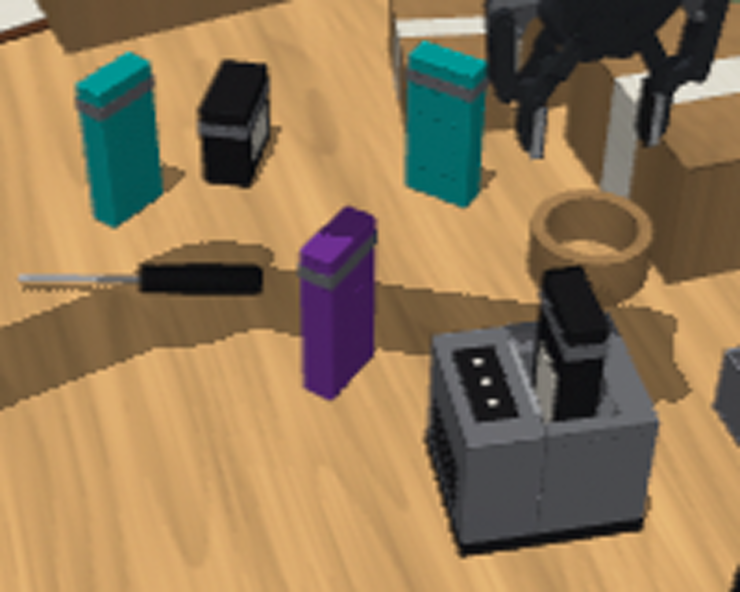

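The pack stands upright in the well with the flap held open by it, its top at crop (575,300). The gripper is clear, and the purple pack, turquoise packs, short pack, tape and driver are where they were.

```bash
python3 -c "
from station import arm
print(arm.job_done())"
```

```text
the job is handed in; nothing more can be done
None
```

The tall pack is standing upright in the charger on its sprung contacts, which I pressed down an estimated 4 mm of their 5 mm travel with about 9 N; it has been released and the job is handed in.

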